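# Stock the sloped kit stand

## Task

Stock the sloped kit stand: push the green-labelled carton that is already on it straight back until it bears on the backstop, then lay the blue-labelled carton squarely on it and the red-labelled one on top, labels facing out (away from the backstop), pressing each firmly back against the backstop so that the ends line up. Set the cartons down gently on the slope, do not drop or ram them, and leave the robot car, the meter and the screwdriver where they are.

Things in the scene. Friction and masses are not known exactly. Their poses are not given: they have to be found in the camera images.
- stand: Grey sheet-metal stand screwed to the desk. Origin on the desk top, x level towards its open, high side, z up. Its flat deck (130 mm wide, no side walls) rises at 24 degrees towards +x. Square to the deck across its lower part stands a white backstop plate, 116 mm wide, 105 mm tall above the deck, clamped at an unknown setting along the slope (holds to 120 N): find it by feel or sight.
- stand_deck (a point): Point on the deck's surface, mid-width, 82 mm straight above the stand's origin (same axes as the stand). From here the deck runs 68 mm up the slope and 145 mm down it; the backstop's front face lies 66 to 90 mm down the slope. Surfaces grip (friction 0.55 to 0.75): a carton laid on the slope stays put and must be pushed down the slope to the backstop.
- carton_base: Green-labelled cardboard kit carton, 120 x 58 x 40 mm, about 0.4 kg, at the start lying on the sloped deck, tilted with it, its middle within 12 mm sideways of stand_deck, its lower end 6 to 30 mm short of the backstop. Its origin is the centre of its underside; x runs along the 120 mm length to the labelled end, y along the 58 mm width, z is up through the lid.
- carton_motor: Blue-labelled cardboard kit carton, 120 x 58 x 48 mm, about 0.45 kg, lying flat on the desk. Its origin is the centre of its underside; x runs along the 120 mm length to the labelled end, y along the 58 mm width, z is up through the lid.
- carton_sensor: Red-labelled cardboard kit carton, 120 x 58 x 36 mm, about 0.2 kg, lying flat on the desk. Its origin is the centre of its underside; x runs along the 120 mm length to the labelled end, y along the 58 mm width, z is up through the lid.
- carton_base_label (a point): Centre of the green label on the end of the carton, 60 mm along its x and 20 mm above its underside.
- carton_motor_label (a point): Centre of the blue label on the end of the carton, 60 mm along its x and 24 mm above its underside.
- carton_sensor_label (a point): Centre of the red label on the end of the carton, 60 mm along its x and 18 mm above its underside.
- robot_car: Bystander: small white two-wheeled robot car, 130 x 135 x 73 mm, origin under its middle.
- meter: Bystander: grey multimeter lying on its back, 130 x 70 x 36 mm, origin under its middle.
- driver: Bystander: green-handled screwdriver lying on the desk, 160 mm long.

How it is judged:
By the outcome, as a careful person would: the job done as asked, in the order asked, and still so for the second after the job is handed in, with the robot touching nothing.
It also fails if it takes over 67 s, if anything falls off the work surface, if the arm or the gripper's body presses on something with over 40 N, if the wrist force passes 120 N, or if a joint passes its speed limit or range.

## Robot

A 7-joint arm with a two-finger parallel gripper is mounted at the origin on the work surface. World frame = base frame: x ahead of the robot, y to its left, z up, the work surface at z = 0. Lengths are in m, angles in rad, forces in N, time in s.
With the tool pointing down it reaches from about 0.425 to 0.95 m from the base axis. Payload 16.7 kg.
Tool frame: the origin (TCP) lies midway between the tips of the shut fingers; the grasp point (between the pads) lies hold_point_z behind it (hold_point_z is the distance from the TCP to the grasp point, in m); z points along the fingers, x is the direction in which the jaws open and shut, and the axes are right-handed (so a half turn about z gives the same grasp; the last joint's range is limited). The gripper opens to 94 mm and grips with 3 to 60 N. Pads are 16 mm wide; open, the fingers measure 119 mm over their backs; the gripper's body (75 mm by 177 mm) begins 78 mm behind the grasp point.
Start: joints at [1.161, 0.426, 0.074, 1.606, -0.034, 1.111, -0.067], TCP at [0.173, -0.652, 0.205] pointing down, gripper open.
Joint ranges: [-2.85, 2.85], [-0.5, 2.14], [-1.23, 1.37], [0.21, 2.46], [-1.02, 4.16], [0.16, 2.05], [-2.73, 2.73]. Speed limits (rad/s): [1.89, 1.89, 2.39, 2.39, 3.01, 3.01, 3.01].

## Interface

Orientations are given as [roll, pitch, yaw] about the fixed x, y, z axes, in that order (R = Rz(yaw) Ry(pitch) Rx(roll)).
In Python, from workcell import * gives the robot as it stands.
- The arm moves only by the tool arm_command, never from a script. Its argument "plan" is a list of rows, each a list of 3 entries, a list of its own where there are three numbers: the turn, a rotation vector about the world's x, y, z in units of 10 degrees (1.0 is 10 degrees), then the shift along the world's x, y, z in cm, then the opening, from 0 (shut) to 1 (fully open). In form: [[[wx, wy, wz], [tx, ty, tz], fingers], ...]. A call has 1 to 20 rows; each row is the pose to reach, as a shift and turn from the pose measured when the call began; what a row does not reach only later rows make up. A row lasts 1/8 s, in which the tool goes at most 62.5 mm and 10.7 degrees, less where a joint would pass 70% of its speed; a pose out of reach is approached as far as the arm can. A call with a gripper value outside its range is refused whole. The fingers move at their own pace and stop on an object; "newtons" is the grip in N (left out, the last holds). Time passes only in rows, so rows that repeat a pose let the fingers close. It gives the time, the measured TCP pose, the force and the opening at its end, in the units of the state.
- get_state(): the state, without advancing time (a new reading comes with each control period).
- camera(name): name is "side" or "top" or "wrist"; returns the picture (400x640x3 uint8, red, green, blue); there is no depth.
- calibration(name): a dict with "fx", "fy", "cx", "cy" (pixels), "dist" ([k1, k2, p1, p2, k3] as OpenCV has them; the pictures are not rectified), "R" (3x3) and "t" (3): a world point X has camera coordinates R X + t; the wrist camera has in their place "mount" (4x4, takes a point from camera to tool coordinates, whose origin is the TCP and whose axes are the tool frame's). Camera axes: x right, y down, z forward; pixel columns grow to the right and rows downward; lengths in m; the calibration is good to about 2 mm. A picture is of the moment at which its call begins: read the wrist's pose just before it. calibration takes no time and is no camera call.
- hand_in(): hands the job in, once; it reports no verdict.
Trained networks look in the newest picture that a camera, given by its name, has taken for a name from the list of things; names that differ only in an ending like _2 or _b are one class to them, and where a whole thing is asked for, a point or a joint stands for the part that bears it (a point fixed in the world has none). Each returns a list of dicts, best first, with "confidence" (0 to 1); they miss things now and then, are a little off and sometimes report something else, mostly with a low value. They report only what shows in the picture. A call takes as long as a camera call.
- spot_in(query, camera): "at" ([x, y, z] in m, in world coordinates, good to about 4 mm: the middle of the surface that is visible of it).
- silhouettes(query, camera): "region" (400x640 bool, what is visible of it).
- tip_of(query, camera): "at" ([x, y, z] in m, in world coordinates, good to about 4 mm: a listed point, or the origin of a listed thing).
The state is a dict: "time": time; "qpos": joint angles; "qd": joint speeds; "joint_efforts": joint torques, N m; "tcp_pos": TCP position; "ee_rot": TCP orientation; "ft_force": force on the tool from outside, world axes, zero at the start; "moment": the same for the moment, N m; "gripper_width": opening from 0.0 (shut) to 1.0 (fully open).
Only numpy, scipy, OpenCV 4.12 (cv2) and the standard library are available. Lean on these libraries where they do the work, as an engineer would, in place of code of your own. Each camera call takes 0.05 s, during which the arm holds its last target.

## Working session

There is one attempt and no reset: what is moved stays moved. The work goes in short steps, Python scripts to look and compute and a tool call to move; the robot and the scene stay as the last step left them, time stands still between calls to the robot, and variables do not carry over. Pictures are saved under pics/ and viewed, and the job is handed in when it is done.

Besides the shell and the picture viewer there is one more tool, called after "Request:" as name(argument=value, ...) on one line, values as JSON. arm_command: Moves the arm, as the interface text tells. Its arguments: {"type":"object","properties":{"plan":{"type":"array"},"newtons":{"type":"number"}},"required":["plan"]}

```bash
mkdir -p pics; ls
cat > h.py <<'E'
from workcell import *
import numpy as np, cv2
def snap(n,f):
    im=camera(n); cv2.imwrite('pics/'+f,cv2.cvtColor(np.asarray(im),cv2.COLOR_RGB2BGR)); return im
E
python3 - <<'E'
from h import *
np.set_printoptions(precision=4,suppress=True)
s=get_state(); print(s)
for n in ("side","top","wrist"): print(n,calibration(n))
snap("top","top0.png"); 
for q in ["stand","stand_deck","carton_base","carton_motor","carton_sensor","carton_base_label","carton_motor_label","carton_sensor_label","robot_car","meter","driver"]:
    for r in tip_of(q,"top")[:2]: print(q,"top",np.array(r["at"]),r["confidence"])
snap("side","side0.png")
for q in ["stand","stand_deck","carton_base","carton_motor","carton_sensor","carton_base_label","carton_motor_label","carton_sensor_label"]:
    for r in tip_of(q,"side")[:2]: print(q,"side",np.array(r["at"]),r["confidence"])
print(get_state()["time"])
E
```

```text
pics
{'time': 0.0, 'qpos': array([ 1.1615,  0.4267,  0.0738,  1.6066, -0.0341,  1.1108, -0.0671]), 'qd': array([ 0.0001, -0.0017,  0.0003,  0.0019, -0.0006,  0.0032, -0.0006]), 'joint_efforts': array([ -0.    , -93.5817,   3.6674, -45.4179,  -0.0487,   0.0203,
         0.0001]), 'tcp_pos': array([ 0.1732, -0.6519,  0.2048]), 'ee_rot': array([ 3.1415,  0.0013, -1.311 ]), 'ft_force': array([ 0.572 ,  0.3792, -0.3412]), 'moment': array([-0.047 ,  0.0968, -0.0272]), 'gripper_width': 0.9978351630121632}
side {'fx': 392.4456702553167, 'fy': 392.4456702553167, 'cx': 315.5372679039863, 'cy': 202.3122732708065, 'dist': array([-0.089,  0.   ,  0.   ,  0.   ,  0.   ]), 'R': array([[ 0.9184, -0.3954,  0.0151],
       [-0.2508, -0.611 , -0.7508],
       [ 0.3061,  0.6858, -0.6603]]), 't': array([-0.5429,  0.2391,  0.7752])}
top {'fx': 498.19909148648037, 'fy': 498.19909148648037, 'cx': 323.8263581446043, 'cy': 197.36914795767368, 'dist': array([0.0025, 0.    , 0.    , 0.    , 0.    ]), 'R': array([[-0.0253, -0.9997,  0.0001],
       [-0.9929,  0.0251, -0.1165],
       [ 0.1165, -0.003 , -0.9932]]
[... 581 characters left out ...]
sensor top [ 0.4479  0.3213 -0.001 ] 0.56
carton_base_label top [0.5632 0.1061 0.1228] 0.57
carton_motor_label top [ 0.4452 -0.2626  0.0254] 0.68
carton_sensor_label top [0.4699 0.3755 0.02  ] 0.84
robot_car top [0.6934 0.2831 0.0061] 0.81
meter top [ 0.6786 -0.2246  0.0039] 0.84
driver top [ 0.7558  0.0013 -0.0028] 0.58
stand side [0.5574 0.0625 0.001 ] 0.63
stand side [0.5652 0.1098 0.1252] 0.23
stand_deck side [0.5544 0.062  0.0833] 0.55
carton_base side [0.5559 0.0635 0.0808] 0.78
carton_sensor side [0.446  0.3186 0.0044] 0.71
carton_base_label side [0.562  0.1082 0.1262] 0.82
carton_motor_label side [ 0.442  -0.2578  0.0244] 0.71
carton_sensor_label side [0.4716 0.3729 0.02  ] 0.86
1.05
```

View pics/top0.png

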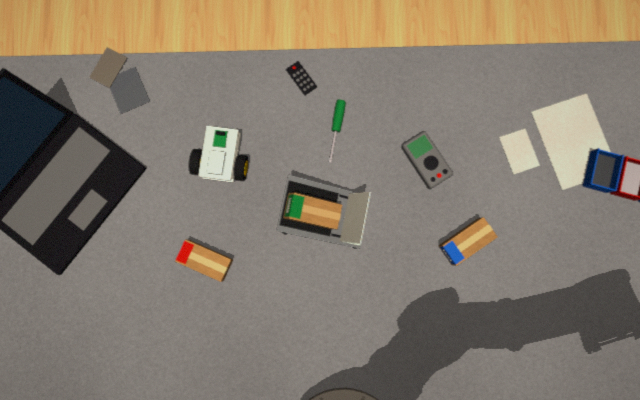

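View pics/side0.png

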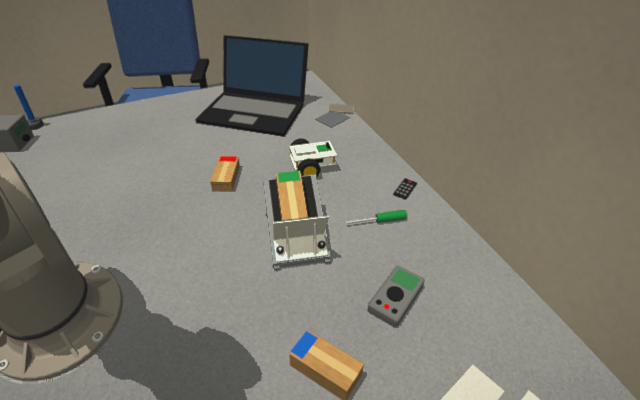

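Run:
```python
import cv2,workcell
print([n for n in dir(workcell) if not n.startswith('_')], getattr(workcell,'hold_point_z',None))
t=cv2.imread('pics/top0.png'); s=cv2.imread('pics/side0.png')
def crop(im,x,y,w,h,k,f): cv2.imwrite('pics/'+f,cv2.resize(im[y:y+h,x:x+w],None,fx=k,fy=k,interpolation=cv2.INTER_CUBIC))
crop(t,270,165,110,85,7,'c_stand_top.png'); crop(s,250,160,100,120,5,'c_stand_side.png')
crop(t,430,205,80,70,7,'c_motor.png');crop(t,165,225,80,70,7,'c_sensor.png')
```

```text
['MotionError', 'calibration', 'camera', 'get_state', 'hand_in', 'hold_point_z', 'silhouettes', 'spot_in', 'tip_of'] 0.0188
```

View pics/c_stand_top.png

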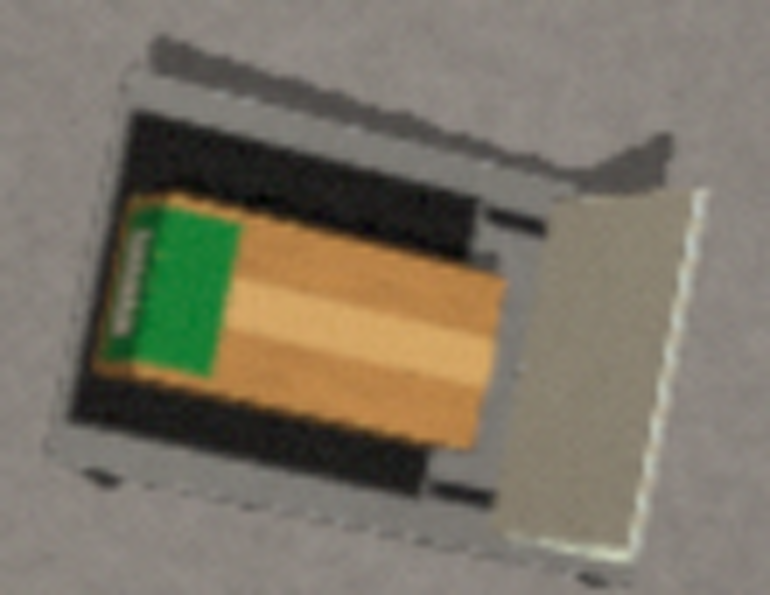

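View pics/c_stand_side.png

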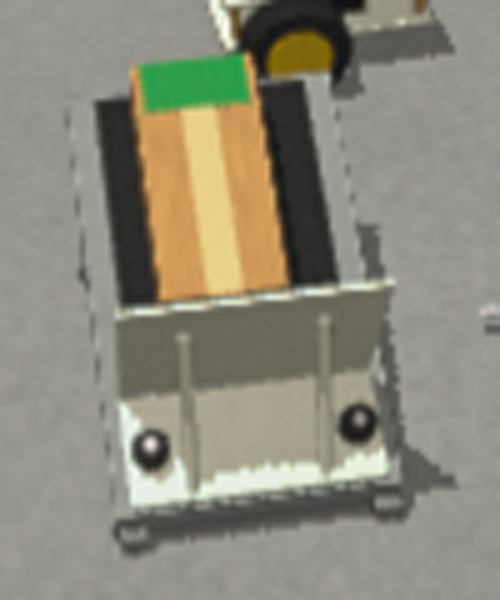

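```bash
cat > geo.py <<'E'
import numpy as np,cv2
from workcell import calibration
from scipy.optimize import least_squares
A=np.radians(24)
def proj(n,P):
    c=calibration(n);K=np.array([[c['fx'],0,c['cx']],[0,c['fy'],c['cy']],[0,0,1]])
    return cv2.projectPoints(np.asarray(P,float).reshape(-1,3),cv2.Rodrigues(c['R'])[0],c['t'],K,c['dist'])[0].reshape(-1,2)
def deck2w(st,P):  # st=(x,y,yaw); P in deck coords (s up slope, y lateral, n normal) from stand_deck
    P=np.asarray(P,float).reshape(-1,3); s,l,n=P.T
    X=s*np.cos(A)-n*np.sin(A); Z=.082+s*np.sin(A)+n*np.cos(A)
    c,d=np.cos(st[2]),np.sin(st[2])
    return np.c_[st[0]+c*X-d*l, st[1]+d*X+c*l, Z]
E
python3 - <<'E'
from geo import *
T=lambda a:np.array([270,165])+(np.array(a)+.5)/7-.5
S=lambda a:np.array([250,160])+(np.array(a)+.5)/5-.5
# lateral + = stand y = left of x(up,+y world) => -x world = robot side
obs=[]
def model(p):
    st=p[:3]; sb=p[3]; bc=p[4:7]; 
    def b(u,v,w): c,d=np.cos(bc[2]),np.sin(bc[2]); return [bc[0]+c*u-d*v, bc[1]+d*u+c*v, w]
    r=[]
    def add(n,P,px,wt=1): r.append((proj(n,deck2w(st,P))[0]-px)*wt)
    add('top',b(-.06,-.029,.04),T([505,275])); add('top',b(-.06,.029,.04),T([475,450]))
    add('top',b(.06,-.029,.04),T([172,196])); add('top',b(.06,.029,.04),T([135,375]))
    add('side',b(.06,.029,.04),S([131,68])); add('side',b(.06,-.029,.04),S([252,53]))
    add('top',[.068,-.065,0],T([135,68])); add('top',[.068,.065,0],T([50,455]))
    add('side',[.068,.065,0],S([70,100])); add('side',[.068,-.065,0],S([330,76]))
    add('top',[sb,-.058,.105],T([690,190])); add('top',[sb,.058,.105],T([630,550]))
    add('side',[sb,.058,.105],S([115,308])); add('side',[sb,-.058,.105],S([393,284]))
    add('top',[sb,-.058,0],T([548,200])); add('top',[sb,.058,0],T([495,535]))
    return np.array(r)
f=least_squares(lambda p:model(p).ravel(),[.558,.063,1.42,-.08,0,0,0],loss='soft_l1')
np.set_printoptions(precision=4,suppress=True)
print(f.x,np.degrees(f.x[[2,6]])); print(model(f.x))
E
```

```text
[ 0.5584  0.0612  1.3417 -0.0868  0.0011  0.0056  0.0131] [76.8738  0.7515]
[[ 0.4725 -0.0392]
 [-0.021  -0.0229]
 [-0.4434 -0.4673]
 [-0.4242 -0.026 ]
 [-0.3278  0.1958]
 [-0.0597  0.5624]
 [ 0.0398 -0.4466]
 [-0.0642  0.5573]
 [-0.5084  0.3606]
 [ 0.1198  0.0147]
 [ 1.333  -0.4094]
 [-0.3995  0.2956]
 [-0.2127  0.9454]
 [ 0.1717 -0.5464]
 [ 0.3428 -0.2578]
 [-1.7842 -0.2431]]
```

View pics/c_motor.png

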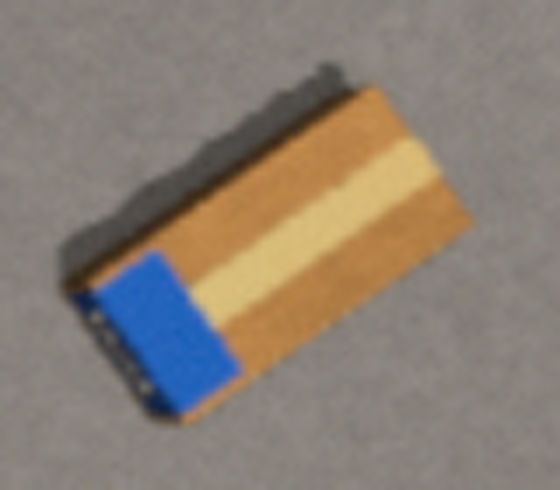

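View pics/c_sensor.png

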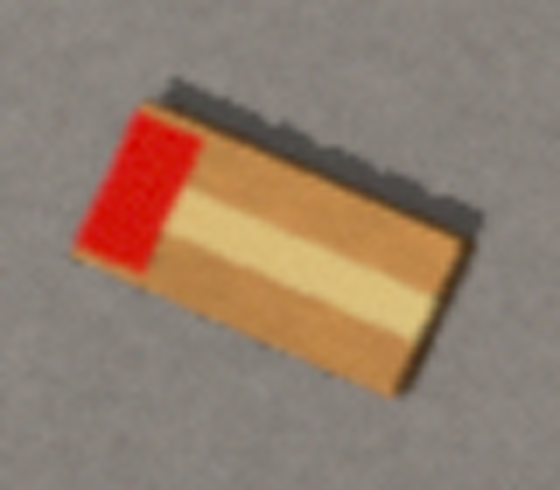

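Run:
```python
from geo import *
np.set_printoptions(precision=4,suppress=True)
for nm,off,h,pts,x0 in [('motor',(430,205),.048,{(-.06,-.029):(375,87),(-.06,.029):(474,222),(.06,.029):(183,420),(.06,-.029):(82,287)},[.475,-.31,2.09]),
  ('sensor',(165,225),.036,{(.06,-.029):(145,104),(.06,.029):(75,257),(-.06,-.029):(464,240),(-.06,.029):(397,392)},[.447,.32,1.15])]:
    def f(p):
        c,d=np.cos(p[2]),np.sin(p[2])
        return np.array([proj('top',[p[0]+c*u-d*v,p[1]+d*u+c*v,h])[0]-(np.array(off)+(np.array(q)+.5)/7-.5) for (u,v),q in pts.items()])
    r=least_squares(lambda p:f(p).ravel(),x0); print(nm,r.x,np.degrees(r.x[2]),f(r.x))
```

```text
motor [ 0.4761 -0.3105  2.1376] 122.4726394686477 [[-0.3502 -0.6349]
 [ 0.0301  0.4847]
 [ 0.1531  0.9079]
 [ 0.164  -0.7707]]
sensor [0.4471 0.3181 1.1509] 65.9422356016474 [[-0.1735 -0.5876]
 [-0.3506  0.276 ]
 [ 0.4631 -0.461 ]
 [ 0.0604  0.7525]]
```

```bash
cat >> geo.py <<'E'
from scipy.spatial.transform import Rotation as Ro
from workcell import get_state
ST=np.array([.5584,.0612,1.3417])
def Rdeck(yaw=None,tilt=A):
    y=ST[2] if yaw is None else yaw
    s=np.array([np.cos(y)*np.cos(tilt),np.sin(y)*np.cos(tilt),np.sin(tilt)]); l=np.array([-np.sin(y),np.cos(y),0]); n=np.cross(s,l)
    return np.c_[-l,-s,-n]
def delta(pos,R):
    s=get_state(); R0=Ro.from_euler('xyz',s['ee_rot']).as_matrix()
    return np.round(np.degrees(Ro.from_matrix(R@R0.T).as_rotvec())/10,3), np.round((np.asarray(pos)-s['tcp_pos'])*100,2)
def tcp_deck():
    s=get_state(); p=s['tcp_pos']-np.array([ST[0],ST[1],.082]); R=-Rdeck(); return np.array([R[:,1]@p,R[:,0]@p,R[:,2]@p])
E
python3 - <<'E'
from geo import *
for n in (.13,.012):
  print(deck2w(ST,[.012,.0056,n])[0],*delta(deck2w(ST,[.012,.0056,n])[0],Rdeck()))
E
```

```text
[0.54342793 0.02165364 0.20564175] [ 1.808 -1.754  6.104] [3.70e+01 6.74e+01 2.00e-02]
[0.55432746 0.06839455 0.09784339] [ 1.808 -1.754  6.104] [ 38.09  72.07 -10.76]
```

Request:
arm_command(plan=[[[0.2,-0.2,0.6],[4,7,3],1],[[0.4,-0.4,1.2],[8,14,4],1],[[0.6,-0.6,1.8],[12,21,4],1],[[0.8,-0.8,2.4],[16,28,4],1],[[1.0,-0.9,3.0],[19,34,4],1],[[1.1,-1.1,3.6],[22,40,4],1],[[1.3,-1.2,4.2],[25,46,4],1],[[1.4,-1.4,4.8],[28,52,3],1],[[1.6,-1.5,5.4],[31,58,2],1],[[1.7,-1.7,5.8],[34,63,1],1],[[1.808,-1.754,6.104],[37,67.4,0],1],[[1.808,-1.754,6.104],[37,67.4,0],1],[[1.808,-1.754,6.104],[37,67.4,0],1]])

```text
time: 2.68
tcp_pos: [0.5441, 0.0252, 0.2053]
ee_rot: [-2.722, 0.0, -0.226]
ft_force: [-0.5, -1.9, -0.9]
gripper_width: 0.999
```

Run:
```python
from h import *; from geo import *
np.set_printoptions(precision=4,suppress=True)
s=get_state(); print(s['time'],s['tcp_pos'],s['qpos'],s['ft_force'],tcp_deck(),*delta(deck2w(ST,[.012,.0056,.012])[0],Rdeck()))
snap('wrist','w1.png'); np.save('w1.npy',np.r_[s['tcp_pos'],s['ee_rot']])
print(get_state()['tcp_pos'])
```

```text
2.675 [0.5441 0.0252 0.2053] [ 0.5781  0.2595 -0.5444  1.947  -0.3527  0.9273  0.0346] [-0.4508 -1.8896 -0.9381] [0.0151 0.0058 0.1283] [-0.005  0.001 -0.019] [  1.03   4.32 -10.75]
[0.5446 0.0271 0.2053]
```

View pics/w1.png

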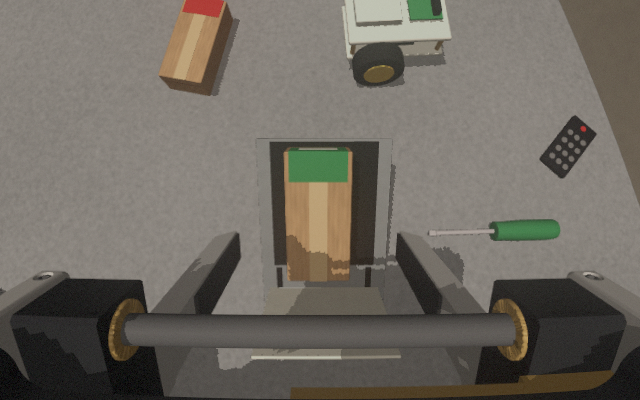

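Request:
arm_command(plan=[[[0,0,0],[0.3,1.2,-3],1],[[0,0,0],[0.6,2.3,-6],1],[[0,0,0],[0.8,3.4,-8.5],1],[[0,0,0],[1.03,4.2,-10.7],1],[[0,0,0],[1.03,4.2,-10.75],1],[[0,0,0],[1.03,4.2,-10.75],1],[[0,0,0],[1.03,4.2,-10.75],0.5],[[0,0,0],[1.03,4.2,-10.75],0.5],[[0,0,0],[1.03,4.2,-10.75],0.5],[[0,0,0],[1.03,4.2,-10.75],0.5]], newtons=25)

```text
time: 3.98
tcp_pos: [0.555, 0.069, 0.0979]
ee_rot: [-2.721, 0.0, -0.224]
ft_force: [1.5, -3.4, 5.2]
gripper_width: 0.614
```

Run:
```python
from h import *; from geo import *
np.set_printoptions(precision=4,suppress=True)
s=get_state(); print(s['time'],s['gripper_width'],s['ft_force'],tcp_deck(),*delta(deck2w(ST,[.012,.0056,.012])[0],Rdeck()))
print('20mm down slope', Rdeck()[:,1]*2)
snap('wrist','w2.png')
```

```text
3.975 0.6138476789140629 [ 1.5368 -3.4267  5.1683] [0.0127 0.0051 0.0117] [-0.009  0.002 -0.027] [-0.06 -0.06 -0.  ]
20mm down slope [-0.4149 -1.7794 -0.8135]
```

View pics/w2.png

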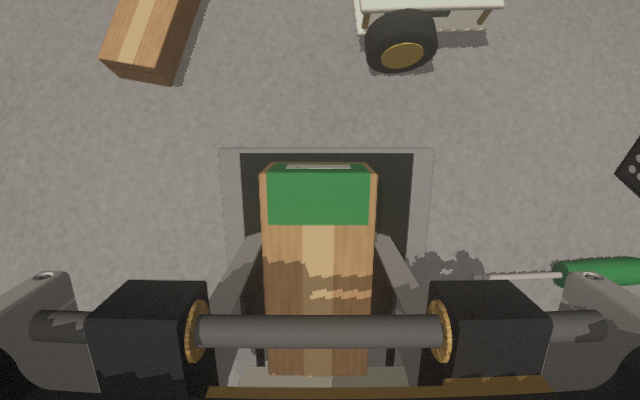

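Request:
arm_command(plan=[[[0,0,0],[-0.1,-0.44,-0.2],0.5],[[0,0,0],[-0.2,-0.89,-0.4],0.5],[[0,0,0],[-0.31,-1.33,-0.61],0.5],[[0,0,0],[-0.41,-1.78,-0.81],0.5],[[0,0,0],[-0.46,-1.96,-0.89],0.5],[[0,0,0],[-0.46,-1.96,-0.89],0.5]])

```text
time: 4.78
tcp_pos: [0.5501, 0.049, 0.0887]
ee_rot: [-2.721, 0.0, -0.225]
ft_force: [0.2, -1.0, -1.2]
gripper_width: 0.615
```

```bash
cat > st.py <<'E'
from geo import *
np.set_printoptions(precision=4,suppress=True)
s=get_state(); R=-Rdeck(); f=R.T@s['ft_force']
print('t',s['time'],'w',s['gripper_width'],'tcp sln',tcp_deck()*1000,'f(l,s,n)',f,'mom',s['moment'],'rot',delta([0,0,0],Rdeck())[0])
E
python3 st.py
```

```text
t 4.775 w 0.6146902898345108 tcp sln [-9.8605  5.3041 11.7214] f(l,s,n) [-0.3738 -1.3486 -0.7373] mom [-0.8137  0.1098  0.0014] rot [-0.008 -0.001 -0.025]
```

Request:
arm_command(plan=[[[0,0,0],[-0.04,-0.18,-0.08],0.5],[[0,0,0],[-0.08,-0.36,-0.16],0.5],[[0,0,0],[-0.08,-0.36,-0.16],0.5]], newtons=40)

```text
time: 5.15
tcp_pos: [0.5492, 0.0451, 0.087]
ee_rot: [-2.722, 0.001, -0.225]
ft_force: [-0.4, -0.7, -1.9]
gripper_width: 0.614
```

```bash
python3 st.py
```

```text
t 5.15 w 0.6142319862091165 tcp sln [-14.1753   5.2793  11.7379] f(l,s,n) [ 0.244  -1.4627 -1.4665] mom [-0.7426  0.0827 -0.0368] rot [-0.007 -0.002 -0.024]
```

Request:
arm_command(plan=[[[0,0,0],[-0.04,-0.18,-0.08],0.5],[[0,0,0],[-0.04,-0.18,-0.08],0.5]])

```text
time: 5.4
tcp_pos: [0.5489, 0.0438, 0.0864]
ee_rot: [-2.721, 0.0, -0.224]
ft_force: [0.5, 3.7, 1.9]
gripper_width: 0.615
```

```bash
python3 st.py
```

```text
t 5.4 w 0.614969144445161 tcp sln [-15.627    5.2917  11.7466] f(l,s,n) [0.3248 4.2002 0.2153] mom [ 0.4885 -0.1113  0.131 ] rot [-0.01  -0.001 -0.027]
```

Request:
arm_command(plan=[[[0,0,0],[-0.04,-0.18,-0.08],0.5],[[0,0,0],[-0.04,-0.18,-0.08],0.5]])

```text
time: 5.65
tcp_pos: [0.5488, 0.0438, 0.0863]
ee_rot: [-2.719, 0.0, -0.223]
ft_force: [-1.1, 10.1, 7.1]
gripper_width: 0.612
```

```bash
python3 st.py
```

```text
t 5.65 w 0.6121195158472809 tcp sln [-15.7073   5.3802  11.736 ] f(l,s,n) [ 3.3398 11.628   2.6212] mom [ 2.1413 -0.1454  0.2403] rot [-0.019  0.003 -0.037]
```

Request:
arm_command(plan=[[[0,0,0],[-0.07,-0.28,-0.13],0.5],[[0,0,0],[-0.07,-0.28,-0.13],0.5]])

```text
time: 5.9
tcp_pos: [0.5487, 0.0438, 0.0863]
ee_rot: [-2.717, -0.0, -0.22]
ft_force: [0.6, 16.3, 12.4]
gripper_width: 0.613
```

```bash
python3 st.py
```

```text
t 5.9 w 0.6127944323573793 tcp sln [-15.7754   5.4983  11.7595] f(l,s,n) [ 3.1157 19.6977  4.8435] mom [ 3.5161 -0.4416  0.0659] rot [-0.033  0.01  -0.05 ]
```

Request:
arm_command(plan=[[[0,0,0],[0,0,0],0.5],[[0,0,0],[0,0,0],1],[[0,0,0],[0,0,0],1],[[0,0,0],[0,0,0],1],[[0,0,0],[-0.1,-0.8,1.8],1],[[0,0,0],[-0.4,-2,4.5],1],[[0,0,0],[-0.8,-3.4,8],1],[[0,0,0],[-1.1,-4.8,11],1],[[0,0,0],[-1.1,-4.8,11],1]])

```text
time: 7.02
tcp_pos: [0.5387, -0.0057, 0.1981]
ee_rot: [-2.718, -0.004, -0.222]
ft_force: [-0.1, -0.2, -0.8]
gripper_width: 0.998
```

```bash
cat >> geo.py <<'E'
def Rdown(y): return Ro.from_euler('xyz',[np.pi,0,np.radians(y)]).as_matrix()
E
python3 st.py
python3 - <<'E'
from h import *; from geo import *
print(*delta([.4761,-.3105,.16],Rdown(32.5)))
snap('wrist','w3.png')
E
```

```text
t 7.025 w 0.9980296492301549 tcp sln [-16.373    3.9398 134.4299] f(l,s,n) [ 0.0818 -0.523  -0.6524] mom [-0.387   0.0156  0.0135] rot [-0.024  0.028 -0.038]
[-2.46  -0.405  4.45 ] [ -6.26 -30.48  -3.81]
```

View pics/w3.png

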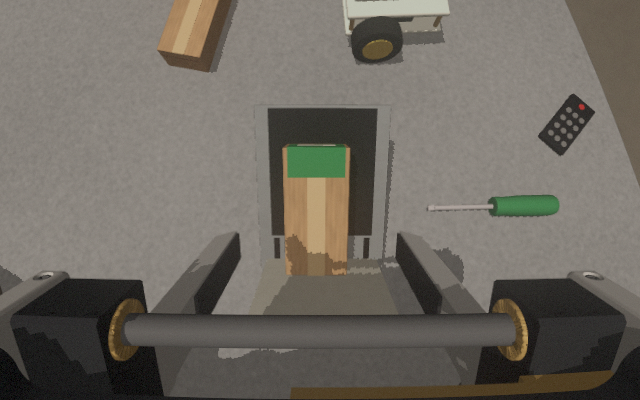

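Request:
arm_command(plan=[[[-0.3,0,0.5],[-0.8,-4,1],1],[[-0.6,-0.1,1.1],[-1.6,-8,1],1],[[-0.9,-0.15,1.7],[-2.4,-12,1],1],[[-1.2,-0.2,2.2],[-3.2,-16,0],1],[[-1.5,-0.25,2.8],[-4,-20,-1],1],[[-1.8,-0.3,3.4],[-5,-24,-2],1],[[-2.1,-0.35,3.9],[-5.6,-27.5,-3],1],[[-2.46,-0.405,4.45],[-6.26,-30.48,-3.8],1],[[-2.46,-0.405,4.45],[-6.26,-30.48,-3.8],1],[[-2.46,-0.405,4.45],[-6.26,-30.48,-3.8],1]])

```text
time: 8.32
tcp_pos: [0.4758, -0.3083, 0.1585]
ee_rot: [-3.139, 0.001, 0.566]
ft_force: [-0.1, -0.8, 0.1]
gripper_width: 1.002
```

Run:
```python
from h import *; from geo import *
s=get_state(); print(s['time'],*delta([.4761,-.3105,.012],Rdown(32.5)))
im=snap('wrist','w4.png')
c=calibration('wrist'); K=np.array([[c['fx'],0,c['cx']],[0,c['fy'],c['cy']],[0,0,1]])
T=np.eye(4);T[:3,:3]=Ro.from_euler('xyz',s['ee_rot']).as_matrix();T[:3,3]=s['tcp_pos'];M=np.linalg.inv(T@c['mount'])
y=np.radians(122.47);P=[[.4761+np.cos(y)*u-np.sin(y)*v,-.3105+np.sin(y)*u+np.cos(y)*v,.048] for u,v in [(-.06,-.029),(-.06,.029),(.06,.029),(.06,-.029)]]
q=cv2.projectPoints(np.array(P),cv2.Rodrigues(M[:3,:3])[0],M[:3,3],K,c['dist'])[0]; print(q.reshape(-1,2))
b=cv2.cvtColor(im,cv2.COLOR_RGB2BGR).copy(); cv2.polylines(b,[q.astype(int)],True,(255,0,255),1); cv2.imwrite('pics/w4o.png',b)
```

```text
8.325 [-0.007 -0.014  0.006] [  0.03  -0.22 -14.65]
[[346.24222625 259.76150482]
 [287.48937473 259.70764639]
 [284.19122209 135.96495224]
 [349.34494411 135.96641372]]
```

View pics/w4o.png

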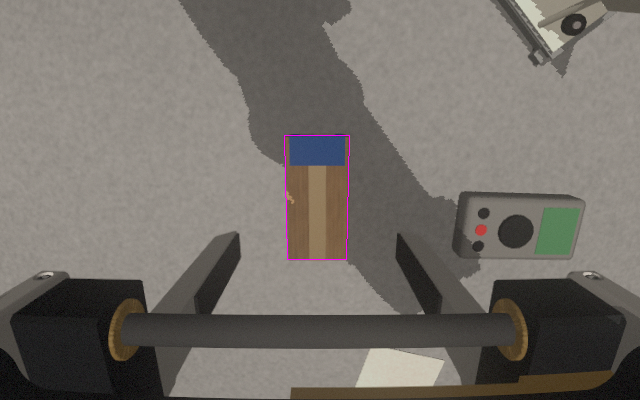

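Request:
arm_command(plan=[[[0,0,0],[0,-0.2,-4],1],[[0,0,0],[0.03,-0.25,-8],1],[[0,0,0],[0.03,-0.25,-11.5],1],[[0,0,0],[0.03,-0.25,-14],1],[[0,0,0],[0.03,-0.25,-14.65],1],[[0,0,0],[0.03,-0.25,-14.65],1],[[0,0,0],[0.03,-0.25,-14.65],0.5],[[0,0,0],[0.03,-0.25,-14.65],0.5],[[0,0,0],[0.03,-0.25,-14.65],0.5],[[0,0,0],[0.03,-0.25,-14.65],0.5]], newtons=40)

```text
time: 9.62
tcp_pos: [0.4764, -0.311, 0.0125]
ee_rot: [-3.14, 0.001, 0.567]
ft_force: [1.3, 0.2, 4.3]
gripper_width: 0.615
```

```bash
python3 st.py
python3 - <<'E'
from geo import *
# backstop face -.0874; pre-place: motor lower end 12mm above backstop -> centre s=-.0154 
for n in (.15,.06):print(*delta(deck2w(ST,[-.0274+.012,.0055,.04+n])[0],Rdeck()))
s=get_state();print(s['tcp_pos'])
E
```

```text
t 9.625 w 0.6151528659111017 tcp sln [-376.4279   -4.6841   91.5285] f(l,s,n) [-1.2019  2.2019  3.7779] mom [ 0.1397 -0.2045  0.0221] rot [ 2.422  0.406 -4.492]
[ 2.422  0.406 -4.492] [ 5.59 28.45 23.68]
[ 2.422  0.406 -4.492] [ 6.42 32.02 15.46]
[ 0.47641214 -0.31101804  0.01250843]
```

Request:
arm_command(plan=[[[0,0,0],[0,0,2],0.5],[[0,0,0],[0,0,6],0.5],[[0,0,0],[0,0,11],0.5],[[0.2,0,-0.4],[0.4,2,16],0.5],[[0.5,0.1,-0.9],[1,5,20],0.5],[[0.8,0.15,-1.5],[1.7,8.5,23],0.5],[[1.1,0.2,-2.1],[2.5,12.5,24],0.5],[[1.4,0.25,-2.7],[3.3,16.5,24],0.5],[[1.7,0.3,-3.3],[4.1,20.5,24],0.5],[[2.0,0.35,-3.8],[4.8,24,24],0.5],[[2.3,0.4,-4.3],[5.3,27,24],0.5],[[2.422,0.406,-4.492],[5.6,28.45,23.7],0.5],[[2.422,0.406,-4.492],[5.6,28.45,23.7],0.5],[[2.422,0.406,-4.492],[5.6,28.45,23.7],0.5],[[2.422,0.406,-4.492],[5.6,28.45,23.7],0.5]])

```text
time: 11.5
tcp_pos: [0.5325, -0.0273, 0.2496]
ee_rot: [-2.723, -0.0, -0.229]
ft_force: [-0.4, 0.1, -3.0]
gripper_width: 0.615
```

```bash
python3 st.py
python3 - <<'E'
from h import *; from geo import *
for n in (.08,.06,.0535):print(*delta(deck2w(ST,[-.0274+.012,.0055,n])[0],Rdeck()))
snap('wrist','w5.png');snap('side','s5.png')
E
```

```text
t 11.5 w 0.615374665289835 tcp sln [-15.9051   5.0831 190.5874] f(l,s,n) [ 0.3755 -1.2427 -2.7532] mom [-0.7464  0.0974  0.0279] rot [0.003 0.002 0.   ]
[0.003 0.002 0.   ] [  0.99   4.43 -10.08]
[0.003 0.002 0.   ] [  1.18   5.23 -11.91]
[0.003 0.002 0.   ] [  1.24   5.48 -12.5 ]
```

View pics/w5.png

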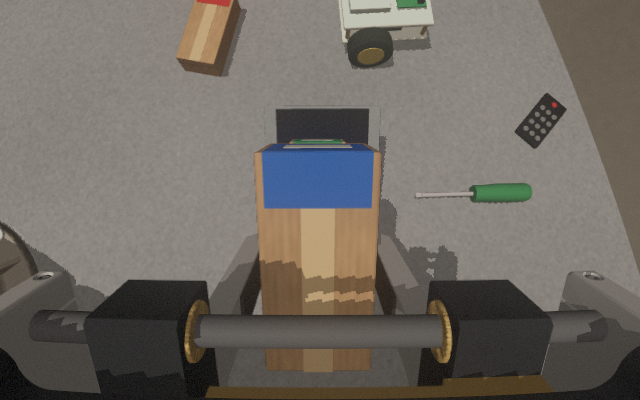

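View pics/s5.png

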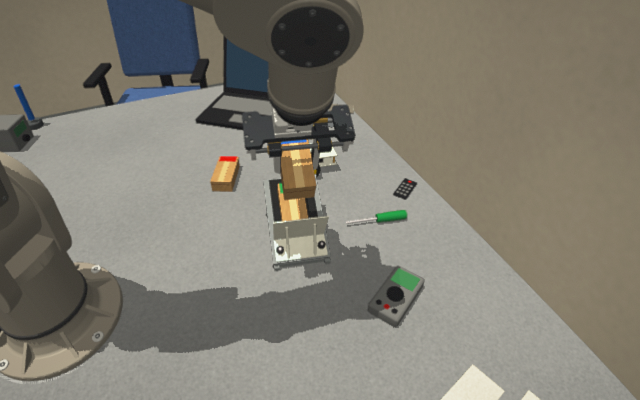

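Request:
arm_command(plan=[[[0,0,0],[0.3,1.2,-2.8],0.5],[[0,0,0],[0.6,2.6,-6],0.5],[[0,0,0],[0.9,3.9,-9],0.5],[[0,0,0],[1.1,4.85,-11.1],0.5],[[0,0,0],[1.2,5.3,-12.1],0.5],[[0,0,0],[1.2,5.35,-12.2],0.5],[[0,0,0],[1.2,5.35,-12.2],0.5]])

```text
time: 12.48
tcp_pos: [0.545, 0.026, 0.1282]
ee_rot: [-2.723, -0.001, -0.23]
ft_force: [-0.1, -0.0, -3.0]
gripper_width: 0.615
```

```bash
python3 st.py; python3 -c "
from geo import *
for n in (.0545,.052):print(*delta(deck2w(ST,[-.0154,.0055,n])[0],Rdeck()))"
```

```text
t 12.475 w 0.6149168611891186 tcp sln [-15.2526   5.09    57.4142] f(l,s,n) [ 0.0626 -1.258  -2.7601] mom [-0.7231  0.1051 -0.0103] rot [0.003 0.006 0.003]
[0.003 0.006 0.003] [-0.02  0.11 -0.27]
[0.003 0.006 0.003] [ 0.01  0.21 -0.5 ]
```

Request:
arm_command(plan=[[[0,0,0],[-0.02,0.06,-0.15],0.5],[[0,0,0],[-0.02,0.11,-0.27],0.5],[[0,0,0],[-0.01,0.15,-0.36],0.5],[[0,0,0],[-0.01,0.15,-0.36],0.5]])

```text
time: 12.98
tcp_pos: [0.5448, 0.0276, 0.1246]
ee_rot: [-2.723, -0.001, -0.23]
ft_force: [0.0, 0.0, -2.4]
gripper_width: 0.617
```

```bash
python3 st.py
```

```text
t 12.975 w 0.616830366270295 tcp sln [-15.419    5.598   53.5074] f(l,s,n) [-0.0293 -0.9227 -2.1677] mom [-0.6954  0.1123 -0.0273] rot [0.003 0.005 0.003]
```

Request:
arm_command(plan=[[[0,0,0],[0.01,0.03,-0.08],0.5],[[0,0,0],[0.01,0.05,-0.12],0.5]])

```text
time: 13.22
tcp_pos: [0.5449, 0.0281, 0.1234]
ee_rot: [-2.723, -0.001, -0.23]
ft_force: [0.8, -0.2, -3.6]
gripper_width: 0.613
```

```bash
python3 st.py
```

```text
t 13.225 w 0.6132710663377164 tcp sln [-15.4395   5.6425  52.1382] f(l,s,n) [-0.8147 -1.4979 -3.2423] mom [-0.725   0.0948  0.0222] rot [0.003 0.005 0.002]
```

Request:
arm_command(plan=[[[0,0,0],[0.01,0.03,-0.08],0.5],[[0,0,0],[0.01,0.04,-0.1],0.5]])

```text
time: 13.48
tcp_pos: [0.545, 0.0282, 0.123]
ee_rot: [-2.723, -0.001, -0.23]
ft_force: [-7.9, -6.7, 17.1]
gripper_width: 0.615
```

```bash
python3 st.py; python3 -c "
from h import *; snap('wrist','w6.png')"
```

```text
t 13.475 w 0.6154541899192381 tcp sln [-15.5059   5.5627  51.7404] f(l,s,n) [ 6.176  -0.6491 19.0429] mom [0.1293 1.9262 0.8736] rot [0.004 0.004 0.003]
```

View pics/w6.png

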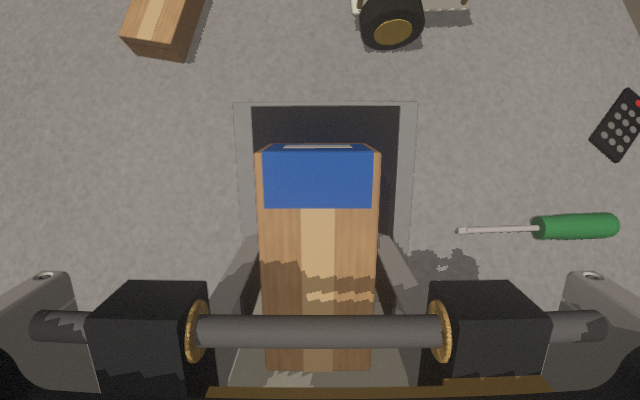

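Request:
arm_command(plan=[[[0,0,0],[0,-0.02,0.04],0.5],[[0,0,0],[-0.08,-0.38,-0.13],0.5],[[0,0,0],[-0.17,-0.73,-0.3],0.5],[[0,0,0],[-0.19,-0.82,-0.34],0.5],[[0,0,0],[-0.19,-0.82,-0.34],0.5]])

```text
time: 14.15
tcp_pos: [0.543, 0.0199, 0.1195]
ee_rot: [-2.723, -0.001, -0.23]
ft_force: [-0.7, -0.2, -2.1]
gripper_width: 0.616
```

```bash
python3 st.py
```

```text
t 14.15 w 0.615653266930814 tcp sln [-24.6872   5.5767  52.0175] f(l,s,n) [ 0.6732 -1.2019 -1.7702] mom [-0.6594  0.1078 -0.0594] rot [0.003 0.003 0.004]
```

Request:
arm_command(plan=[[[0,0,0],[-0.03,-0.13,-0.08],0.5],[[0,0,0],[-0.06,-0.26,-0.14],0.5],[[0,0,0],[-0.06,-0.26,-0.14],0.5]])

```text
time: 14.52
tcp_pos: [0.5426, 0.0182, 0.1185]
ee_rot: [-2.722, -0.001, -0.229]
ft_force: [0.4, 4.6, 3.2]
gripper_width: 0.615
```

```bash
python3 st.py
```

```text
t 14.525 w 0.6146990498307349 tcp sln [-26.7198   5.5849  51.8454] f(l,s,n) [0.6836 5.4297 1.038 ] mom [ 0.8668 -0.0696  0.226 ] rot [-0.001  0.005 -0.001]
```

Contact at −26.7; press on.

Request:
arm_command(plan=[[[0,0,0],[-0.08,-0.36,-0.17],0.5],[[0,0,0],[-0.1,-0.45,-0.21],0.5]])

```text
time: 14.78
tcp_pos: [0.5425, 0.0179, 0.1185]
ee_rot: [-2.718, -0.001, -0.226]
ft_force: [-0.3, 25.5, 21.3]
gripper_width: 0.612
```

```bash
python3 st.py
```

```text
t 14.775 w 0.6122006989711647 tcp sln [-26.963    5.6359  51.917 ] f(l,s,n) [ 6.0822 31.276   9.4043] mom [ 6.3103 -0.2741  0.2868] rot [-0.025  0.015 -0.02 ]
```

Request:
arm_command(plan=[[[0,0,0],[0,0,0],0.5],[[0,0,0],[0,0,0],0.5],[[0,0,0],[0,0,0],1],[[0,0,0],[0,0,0],1],[[0,0,0],[0,0,0],1],[[0,0,0],[-0.1,-0.8,1.8],1],[[0,0,0],[-0.4,-2,4.5],1],[[0,0,0],[-0.8,-3.4,8],1],[[0,0,0],[-1.1,-4.8,11],1],[[0,0,0],[-1.1,-4.8,11],1]])

```text
time: 16.02
tcp_pos: [0.5325, -0.0316, 0.2303]
ee_rot: [-2.719, -0.005, -0.228]
ft_force: [0.2, 0.6, 0.4]
gripper_width: 1.0
```

```bash
python3 st.py
python3 - <<'E'
from h import *; from geo import *
print(*delta([.4471,.3181,.16],Rdown(-24.06)))
s=get_state();np.save('w7.npy',np.r_[s['tcp_pos'],s['ee_rot']])
snap('wrist','w7.png');snap('top','t7.png');snap('side','s7.png')
E
```

```text
t 16.025 w 0.9998297781187975 tcp sln [-27.5651   4.1474 174.6369] f(l,s,n) [-0.0985  0.7059  0.102 ] mom [-0.3941  0.0364 -0.0187] rot [-0.015  0.033 -0.009]
[-2.291  0.798 -1.092] [-8.54 34.97 -7.03]
```

View pics/w7.png

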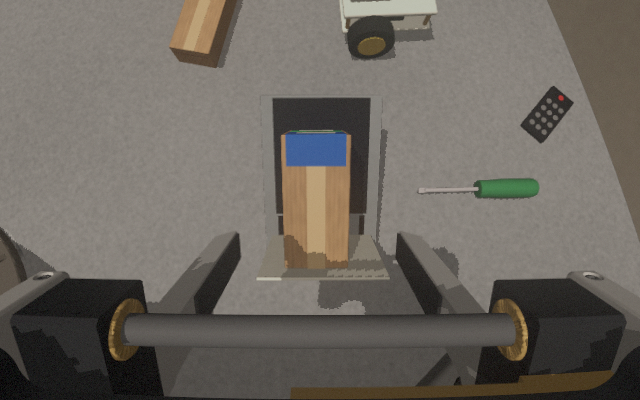

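View pics/s7.png

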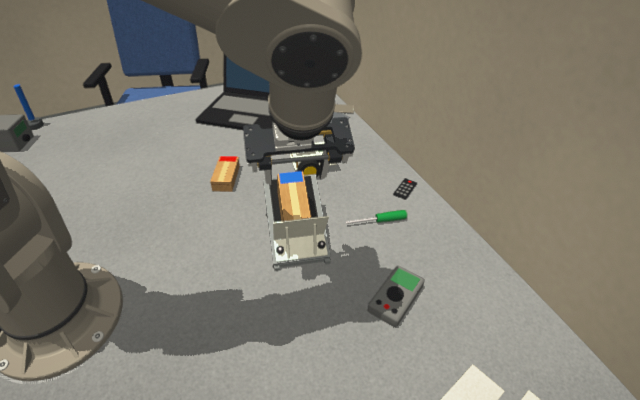

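Request:
arm_command(plan=[[[0,0,0],[-0.5,1,4],1],[[-0.2,0.1,-0.1],[-1.2,4,5],1],[[-0.5,0.2,-0.2],[-2.2,8.5,5],1],[[-0.8,0.3,-0.4],[-3.2,13,5],1],[[-1.1,0.4,-0.5],[-4.2,17.5,4],1],[[-1.5,0.5,-0.7],[-5.3,22,2],1],[[-1.8,0.6,-0.9],[-6.4,26.5,-1],1],[[-2.1,0.75,-1.0],[-7.5,31,-4],1],[[-2.291,0.798,-1.092],[-8.54,34.97,-7],1],[[-2.291,0.798,-1.092],[-8.54,34.97,-7],1],[[-2.291,0.798,-1.092],[-8.54,34.97,-7],1]])

```text
time: 17.55
tcp_pos: [0.4451, 0.3199, 0.157]
ee_rot: [-3.141, 0.006, -0.418]
ft_force: [0.7, 0.2, 0.1]
gripper_width: 1.002
```

```bash
cat >> geo.py <<'E'
def wproj(pose,P):
    c=calibration('wrist'); K=np.array([[c['fx'],0,c['cx']],[0,c['fy'],c['cy']],[0,0,1]])
    T=np.eye(4);T[:3,:3]=Ro.from_euler('xyz',pose[3:]).as_matrix();T[:3,3]=pose[:3];M=np.linalg.inv(T@c['mount'])
    return cv2.projectPoints(np.array(P,float),cv2.Rodrigues(M[:3,:3])[0],M[:3,3],K,c['dist'])[0].reshape(-1,2)
E
python3 - <<'E'
from h import *; from geo import *
s=get_state(); print(s['time'],*delta([.4471,.3181,.010],Rdown(-24.06)))
im=snap('wrist','w8.png');pose=np.r_[s['tcp_pos'],s['ee_rot']]
y=1.1509;P=[[.4471+np.cos(y)*u-np.sin(y)*v,.3181+np.sin(y)*u+np.cos(y)*v,.036] for u,v in [(-.06,-.029),(-.06,.029),(.06,.029),(.06,-.029)]]
b=cv2.cvtColor(im,cv2.COLOR_RGB2BGR).copy(); cv2.polylines(b,[wproj(pose,P).astype(int)],True,(255,0,255),1); cv2.imwrite('pics/w8o.png',b)
b=cv2.imread('pics/w7.png');pose=np.load('w7.npy')
for c,n in (((255,0,255),.088),((0,255,255),.04)):
  P=deck2w(ST,[[-.0274+u,.0055+v,n] for u,v in [(-.06,-.029),(-.06,.029),(.06,.029),(.06,-.029)]])
  cv2.polylines(b,[np.round(wproj(pose,P)).astype(int)],True,c,1)
cv2.imwrite('pics/w7o.png',cv2.resize(b[90:290,230:400],None,fx=3,fy=3))
E
```

```text
17.55 [-0.015 -0.032 -0.009] [  0.2   -0.18 -14.7 ]
```

View pics/w8o.png

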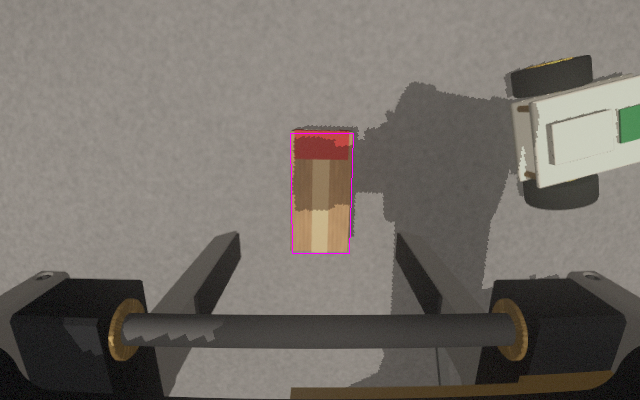

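View pics/w7o.png

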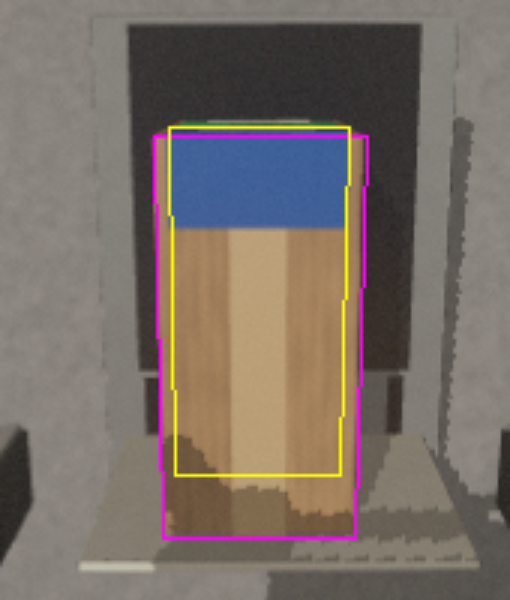

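Request:
arm_command(plan=[[[0,0,0],[0.1,-0.1,-4],1],[[0,-0.03,0],[0.2,-0.18,-8],1],[[0,-0.03,0],[0.2,-0.18,-11.5],1],[[0,-0.03,0],[0.2,-0.18,-14],1],[[0,-0.03,0],[0.2,-0.18,-14.7],1],[[0,-0.03,0],[0.2,-0.18,-14.7],1],[[0,-0.03,0],[0.2,-0.18,-14.7],0.5],[[0,-0.03,0],[0.2,-0.18,-14.7],0.5],[[0,-0.03,0],[0.2,-0.18,-14.7],0.5],[[0,-0.03,0],[0.2,-0.18,-14.7],0.5]], newtons=40)

```text
time: 18.85
tcp_pos: [0.4477, 0.3176, 0.0107]
ee_rot: [-3.139, 0.0, -0.42]
ft_force: [-0.2, -1.1, 6.7]
gripper_width: 0.613
```

```bash
python3 st.py
python3 - <<'E'
from geo import *
for n in (.12,.03):print(*delta(deck2w(ST,[-.0274+.012,.0055,.088+n])[0],Rdeck()))
s=get_state();print(s['tcp_pos'])
E
```

```text
t 18.85 w 0.613256801739015 tcp sln [ 176.1687  166.0339 -156.4451] f(l,s,n) [-0.0791  1.6705  6.5797] mom [-0.3322 -0.3427 -0.1498] rot [ 2.261 -0.763  1.077]
[ 2.261 -0.763  1.077] [  8.29 -35.13  25.5 ]
[ 2.261 -0.763  1.077] [  9.12 -31.56  17.28]
[0.44770351 0.31760841 0.01073461]
```

Request:
arm_command(plan=[[[0,0,0],[0,0,2],0.5],[[0,0,0],[0,0,6],0.5],[[0,0,0],[0,0,11],0.5],[[0,0,0],[0.2,-1,16],0.5],[[0.2,-0.1,0.1],[0.7,-3,21],0.5],[[0.5,-0.2,0.2],[1.5,-6,25],0.5],[[0.8,-0.3,0.4],[2.4,-10,27],0.5],[[1.1,-0.4,0.5],[3.4,-14.5,27.5],0.5],[[1.4,-0.5,0.7],[4.5,-19,27.5],0.5],[[1.7,-0.6,0.8],[5.6,-23.5,27.5],0.5],[[2.0,-0.7,1.0],[6.7,-28,27],0.5],[[2.2,-0.75,1.07],[7.5,-32,26],0.5],[[2.261,-0.763,1.077],[8.29,-35.1,25.5],0.5],[[2.261,-0.763,1.077],[8.29,-35.1,25.5],0.5],[[2.261,-0.763,1.077],[8.29,-35.1,25.5],0.5],[[2.261,-0.763,1.077],[8.29,-35.1,25.5],0.5]])

```text
time: 20.85
tcp_pos: [0.5305, -0.0321, 0.2665]
ee_rot: [-2.723, -0.001, -0.227]
ft_force: [0.2, -1.2, -2.6]
gripper_width: 0.616
```

```bash
python3 st.py
python3 - <<'E'
from h import *; from geo import *
for n in (.110,.103,.099):print(*delta(deck2w(ST,[-.0154,.0055,n])[0],Rdeck()))
snap('wrist','w9.png')
E
```

```text
t 20.85 w 0.6159302771035972 tcp sln [-13.7901   6.0222 208.0606] f(l,s,n) [-0.5019 -2.0881 -1.8849] mom [-0.618   0.0105  0.0099] rot [ 0.002  0.005 -0.011]
[ 0.002  0.005 -0.011] [ 0.92  3.73 -9.02]
[ 0.002  0.005 -0.011] [ 0.99  4.01 -9.66]
[ 0.002  0.005 -0.011] [  1.02   4.16 -10.03]
```

View pics/w9.png

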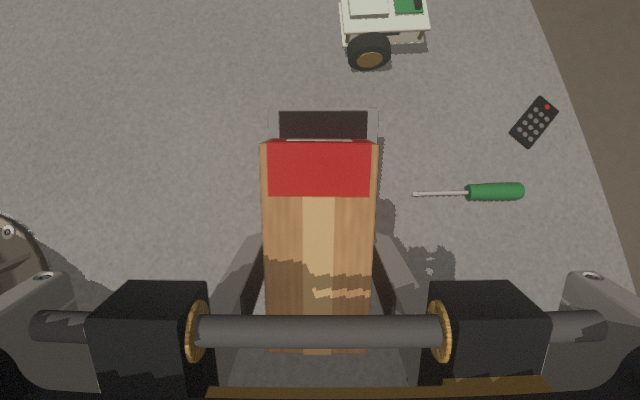

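Request:
arm_command(plan=[[[0,0,0],[0.3,1.1,-2.7],0.5],[[0,0,0],[0.6,2.3,-5.5],0.5],[[0,0,0],[0.8,3.3,-8],0.5],[[0,0,0],[0.95,3.85,-9.3],0.5],[[0,0,0],[0.99,4.0,-9.66],0.5],[[0,0,0],[0.99,4.0,-9.66],0.5],[[0,0,0],[0.99,4.0,-9.66],0.5]])

```text
time: 21.78
tcp_pos: [0.5408, 0.0073, 0.1705]
ee_rot: [-2.723, -0.002, -0.228]
ft_force: [0.4, 0.7, -1.0]
gripper_width: 0.612
```

```bash
python3 st.py; python3 -c "
from geo import *
for n in (.1,.099):print(*delta(deck2w(ST,[-.0154,.0055,n])[0],Rdeck()))"
```

```text
t 21.775 w 0.6123832594961657 tcp sln [-15.591    4.9136 103.818 ] f(l,s,n) [-0.2378  0.2707 -1.2476] mom [-0.6155  0.0547  0.0042] rot [ 0.005  0.01  -0.007]
[ 0.005  0.01  -0.007] [-0.02  0.18 -0.34]
[ 0.005  0.01  -0.007] [-0.01  0.22 -0.43]
```

Request:
arm_command(plan=[[[0,0,0],[-0.02,0.1,-0.17],0.5],[[0,0,0],[-0.02,0.18,-0.34],0.5],[[0,0,0],[-0.01,0.22,-0.43],0.5],[[0,0,0],[-0.01,0.22,-0.45],0.5],[[0,0,0],[-0.01,0.22,-0.45],0.5]])

```text
time: 22.4
tcp_pos: [0.5407, 0.0095, 0.166]
ee_rot: [-2.723, -0.002, -0.228]
ft_force: [1.6, 0.0, -1.7]
gripper_width: 0.615
```

```bash
python3 st.py
```

```text
t 22.4 w 0.6154180572247163 tcp sln [-15.476    5.4816  98.8428] f(l,s,n) [-1.5541 -0.3455 -1.6781] mom [-0.6231  0.0983  0.005 ] rot [ 0.005  0.01  -0.007]
```

Request:
arm_command(plan=[[[0,0,0],[0.01,0.02,-0.05],0.5],[[0,0,0],[0.01,0.03,-0.08],0.5],[[0,0,0],[0.01,0.03,-0.08],0.5]])

```text
time: 22.78
tcp_pos: [0.5409, 0.0097, 0.1653]
ee_rot: [-2.723, -0.002, -0.228]
ft_force: [-0.2, -2.3, 0.6]
gripper_width: 0.616
```

```bash
python3 st.py
```

```text
t 22.775 w 0.61563308548195 tcp sln [-15.5334   5.369   98.1142] f(l,s,n) [-0.3141 -1.8515  1.5203] mom [-0.4689  0.2725  0.1228] rot [ 0.005  0.011 -0.006]
```

Request:
arm_command(plan=[[[0,0,0],[-0.08,-0.38,-0.14],0.5],[[0,0,0],[-0.17,-0.73,-0.31],0.5],[[0,0,0],[-0.18,-0.78,-0.34],0.5],[[0,0,0],[-0.18,-0.78,-0.35],0.5]])

```text
time: 23.28
tcp_pos: [0.539, 0.0017, 0.1617]
ee_rot: [-2.723, -0.002, -0.228]
ft_force: [-0.3, -1.6, -0.9]
gripper_width: 0.617
```

```bash
python3 st.py
```

```text
t 23.275 w 0.6172828132795465 tcp sln [-24.5221   5.3596  98.1843] f(l,s,n) [-0.1175 -1.8436 -0.1393] mom [-0.8054  0.224   0.0971] rot [ 0.006  0.01  -0.005]
```

Request:
arm_command(plan=[[[0,0,0],[-0.03,-0.13,-0.07],0.5],[[0,0,0],[-0.06,-0.28,-0.13],0.5],[[0,0,0],[-0.07,-0.32,-0.15],0.5]])

```text
time: 23.65
tcp_pos: [0.5384, -0.0015, 0.1602]
ee_rot: [-2.723, -0.002, -0.228]
ft_force: [-0.1, 0.0, 0.1]
gripper_width: 0.615
```

```bash
python3 st.py
```

```text
t 23.65 w 0.6153055789818817 tcp sln [-28.1388   5.2699  98.1568] f(l,s,n) [0.1325 0.0168 0.0721] mom [-0.1441  0.0498  0.0312] rot [ 0.005  0.011 -0.005]
```

Request:
arm_command(plan=[[[0,0,0],[-0.05,-0.22,-0.1],0.5],[[0,0,0],[-0.06,-0.26,-0.12],0.5]])

```text
time: 23.9
tcp_pos: [0.538, -0.0027, 0.1596]
ee_rot: [-2.722, -0.002, -0.227]
ft_force: [0.2, 8.2, 7.4]
gripper_width: 0.616
```

```bash
python3 st.py
```

```text
t 23.9 w 0.6155653582836271 tcp sln [-29.5438   5.3129  98.128 ] f(l,s,n) [ 1.6581 10.3199  3.5082] mom [ 2.0528 -0.1379  0.2694] rot [-0.003  0.013 -0.012]
```

Request:
arm_command(plan=[[[0,0,0],[-0.06,-0.25,-0.12],0.5],[[0,0,0],[-0.06,-0.27,-0.13],0.5]])

```text
time: 24.15
tcp_pos: [0.5379, -0.0028, 0.1596]
ee_rot: [-2.719, -0.002, -0.225]
ft_force: [-2.1, 13.8, 12.3]
gripper_width: 0.614
```

```bash
python3 st.py;python3 - <<'E'
from h import *; from geo import *
s=get_state();np.save('w10.npy',np.r_[s['tcp_pos'],s['ee_rot']])
im=snap('wrist','w10.png'); 
b=cv2.cvtColor(im,cv2.COLOR_RGB2BGR).copy()
for c,n in (((255,0,255),.124),((0,255,255),.088)):
  P=deck2w(ST,[[-.0274+u,.0055+v,n] for u,v in [(-.06,-.029),(-.06,.029),(.06,.029),(.06,-.029)]])
  cv2.polylines(b,[np.round(wproj(np.load('w10.npy'),P)).astype(int)],True,c,1)
cv2.imwrite('pics/w10o.png',cv2.resize(b[60:260,200:420],None,fx=3,fy=3))
E
```

```text
t 24.15 w 0.6138851350901842 tcp sln [-29.6702   5.4532  98.1438] f(l,s,n) [ 5.181  16.8955  5.9814] mom [ 3.5337 -0.0475  0.5118] rot [-0.018  0.019 -0.026]
```

View pics/w10o.png

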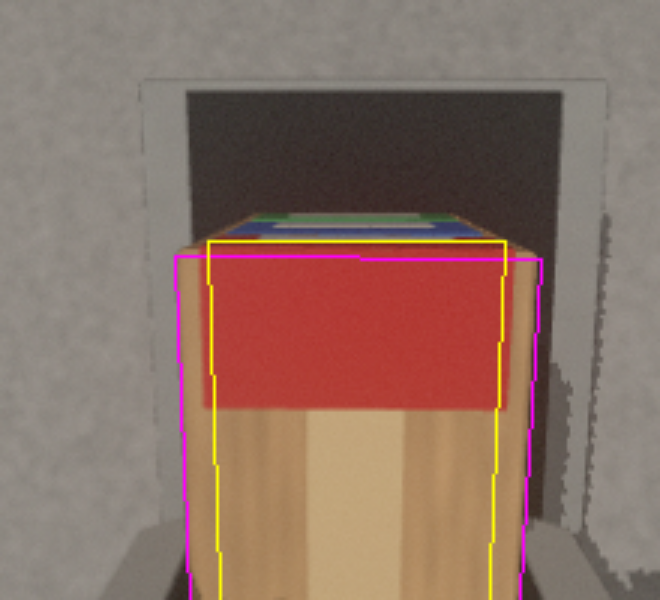

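Request:
arm_command(plan=[[[0,0,0],[-0.09,-0.4,-0.18],0.5],[[0,0,0],[-0.09,-0.4,-0.19],0.5]])

```text
time: 24.45
tcp_pos: [0.5375, -0.0031, 0.1595]
ee_rot: [-2.715, -0.003, -0.221]
ft_force: [-3.7, 18.2, 20.1]
gripper_width: 0.612
```

```bash
python3 st.py
```

```text
t 24.45 w 0.6118516893434514 tcp sln [-30.0372   5.7978  98.1816] f(l,s,n) [ 7.7658 23.5761 11.4534] mom [5.0886 0.3704 0.5734] rot [-0.04   0.024 -0.045]
```

Release, retract and inspect.

Request:
arm_command(plan=[[[0,0,0],[0.02,0.05,0],0.5],[[0,0,0],[0.02,0.05,0],0.5],[[0,0,0],[0.02,0.05,0],1],[[0,0,0],[0.02,0.05,0],1],[[0,0,0],[0.02,0.05,0],1],[[0,0,0],[-0.1,-0.8,1.8],1],[[0,0,0],[-0.4,-2,4.5],1],[[0,0,0],[-0.8,-3.4,8],1],[[0,0,0],[-0.8,-3.4,9],1],[[0,0,0],[-0.8,-3.4,9],1]])

```text
time: 25.7
tcp_pos: [0.5296, -0.037, 0.2496]
ee_rot: [-2.715, -0.003, -0.221]
ft_force: [-0.1, 0.3, -0.9]
gripper_width: 0.997
```

```bash
python3 st.py;python3 - <<'E'
from h import *; from geo import *
s=get_state();np.save('w11.npy',np.r_[s['tcp_pos'],s['ee_rot']])
im=snap('wrist','w11.png'); 
b=cv2.cvtColor(im,cv2.COLOR_RGB2BGR).copy()
for c,n in (((255,0,255),.124),((0,255,255),.088),((255,255,0),.04)):
  P=deck2w(ST,[[-.0274+u,.0055+v,n] for u,v in [(-.06,-.029),(-.06,.029),(.06,.029),(.06,-.029)]])
  cv2.polylines(b,[np.round(wproj(np.load('w11.npy'),P)).astype(int)],True,c,1)
cv2.imwrite('pics/w11o.png',cv2.resize(b[70:300,220:420],None,fx=2.6,fy=2.6))
snap('side','s11.png')
E
```

```text
t 25.7 w 0.9972673607835817 tcp sln [-25.1304   5.7257 194.6377] f(l,s,n) [ 0.1271 -0.1044 -0.8863] mom [-0.3637  0.0568 -0.0016] rot [-0.037  0.028 -0.045]
```

View pics/w11o.png

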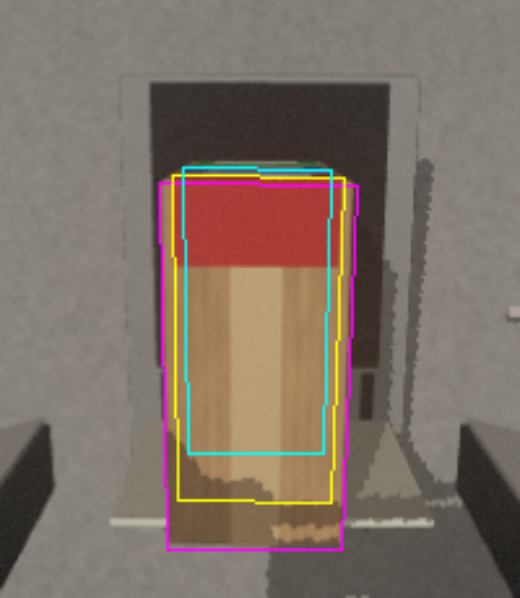

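View pics/s11.png

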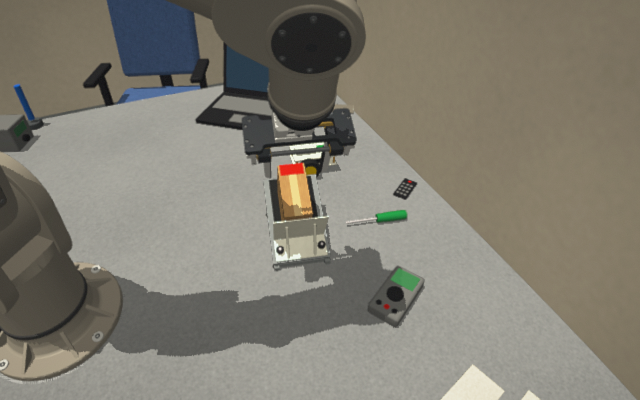

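Run:
```python
from h import *; from geo import *
b=cv2.imread('pics/w11.png'); cv2.imwrite('pics/w11c.png',cv2.resize(b[122:182,270:370],None,fx=8,fy=8,interpolation=cv2.INTER_CUBIC))
pose=np.load('w11.npy')
for n in (.124,.088,.04,0): print(n,wproj(pose,deck2w(ST,[[.0326,.0055+.029,n],[.0326,.0055-.029,n],[.0336,.0055,n]])).round(1).tolist())
```

```text
0.124 [[281.4, 140.0], [356.6, 140.7], [319.0, 139.0]]
0.088 [[285.9, 137.1], [351.8, 137.7], [318.9, 136.2]]
0.04 [[290.4, 134.2], [347.0, 134.7], [318.7, 133.4]]
0 [[293.3, 132.3], [344.0, 132.8], [318.6, 131.6]]
```

View pics/w11c.png

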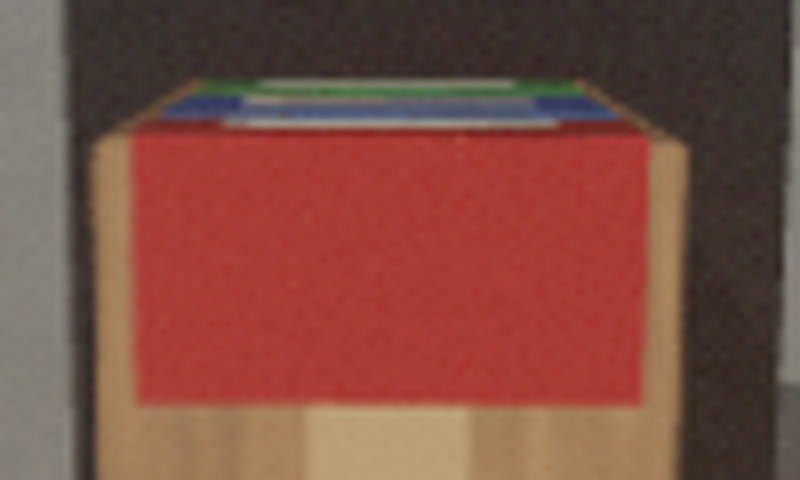

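Run:
```python
from h import *; from geo import *
for s_,n in ((.07,.195),(.07,.06),(.05,.06)):print(*delta(deck2w(ST,[s_,.0055,n])[0],Rdeck()))
```

```text
[-0.042  0.018 -0.048] [2.05 8.41 4.01]
[-0.042  0.018 -0.048] [ 3.3  13.76 -8.33]
[-0.042  0.018 -0.048] [ 2.88 11.98 -9.14]
```

Request:
arm_command(plan=[[[0,0,0],[0.7,2.8,1.5],0],[[-0.04,0.02,-0.05],[1.4,5.6,3],0],[[-0.04,0.02,-0.05],[2.05,8.4,4],0],[[-0.04,0.02,-0.05],[2.05,8.4,4],0],[[-0.04,0.02,-0.05],[2.05,8.4,4],0],[[-0.04,0.02,-0.05],[2.4,9.8,1],0],[[-0.04,0.02,-0.05],[2.7,11.2,-2.5],0],[[-0.04,0.02,-0.05],[3.0,12.6,-5.8],0],[[-0.04,0.02,-0.05],[3.3,13.76,-8.3],0],[[-0.04,0.02,-0.05],[3.3,13.76,-8.3],0],[[-0.04,0.02,-0.05],[3.1,12.9,-8.7],0],[[-0.04,0.02,-0.05],[2.88,12.0,-9.1],0],[[-0.04,0.02,-0.05],[2.88,12.0,-9.1],0]])

```text
time: 27.42
tcp_pos: [0.558, 0.0815, 0.1577]
ee_rot: [-2.723, 0.0, -0.232]
ft_force: [-0.5, -0.4, 0.0]
gripper_width: 0.007
```

```bash
python3 st.py; python3 -c "
from h import *; snap('wrist','w12.png');snap('side','s12.png')"
```

```text
t 27.425 w 0.006862105654239991 tcp sln [48.7627  5.0484 61.1112] f(l,s,n) [ 0.3918 -0.4883  0.2381] mom [-0.4123  0.016  -0.0693] rot [ 0.002 -0.001  0.015]
```

View pics/w12.png

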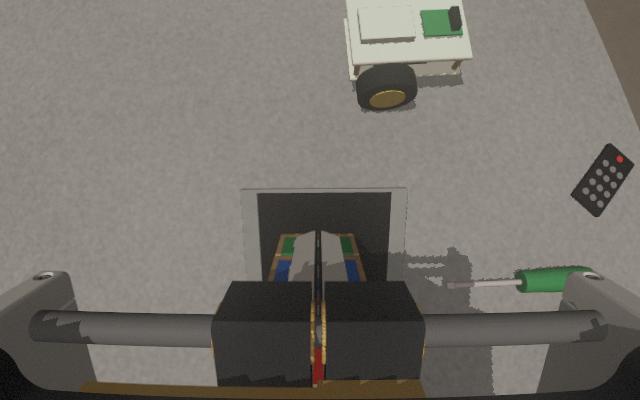

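Request:
arm_command(plan=[[[0,0,0],[-0.05,-0.22,-0.1],0],[[0,0,0],[-0.1,-0.44,-0.2],0],[[0,0,0],[-0.1,-0.44,-0.2],0]])

```text
time: 27.9
tcp_pos: [0.557, 0.0783, 0.1559]
ee_rot: [-2.723, -0.0, -0.23]
ft_force: [0.3, 0.3, 1.0]
gripper_width: 0.006
```

```bash
python3 st.py
```

```text
t 27.9 w 0.005549219626529082 tcp sln [44.9727  5.2175 60.8275] f(l,s,n) [-0.2667  0.7387  0.7716] mom [-0.3904  0.0766 -0.0268] rot [-0.001  0.     0.007]
```

Request:
arm_command(plan=[[[0,0,0],[-0.04,-0.18,-0.08],0],[[0,0,0],[-0.05,-0.22,-0.1],0]])

```text
time: 28.15
tcp_pos: [0.5566, 0.0765, 0.155]
ee_rot: [-2.722, -0.0, -0.23]
ft_force: [0.0, 3.1, 2.6]
gripper_width: 0.005
```

```bash
python3 st.py
```

```text
t 28.15 w 0.0049270377734998115 tcp sln [42.9169  5.2434 60.8097] f(l,s,n) [0.697  3.8436 1.1183] mom [ 0.4716 -0.0951  0.0635] rot [-0.003  0.001  0.005]
```

Request:
arm_command(plan=[[[0,0,0],[-0.05,-0.22,-0.1],0],[[0,0,0],[-0.06,-0.27,-0.12],0]])

```text
time: 28.4
tcp_pos: [0.5565, 0.0764, 0.155]
ee_rot: [-2.719, -0.001, -0.228]
ft_force: [1.0, 16.2, 9.9]
gripper_width: 0.005
```

```bash
python3 st.py
```

```text
t 28.4 w 0.00538418090779575 tcp sln [42.7971  5.2513 60.8648] f(l,s,n) [ 2.6673 18.689   2.4952] mom [ 3.1161 -0.5349  0.1897] rot [-0.017  0.01  -0.007]
```

Request:
arm_command(plan=[[[0,0,0],[-0.08,-0.36,-0.16],0],[[0,0,0],[-0.08,-0.36,-0.16],0],[[0,0,0],[0,0,0],0],[[0,0,0],[0.2,1,0.4],0],[[0,0,0],[0.5,2.2,1],0],[[0,0,0],[0.3,1.1,3.6],0],[[0,0,0],[0,-0.5,7.2],0.3],[[0,0,0],[-0.3,-2,10.8],0.6],[[0,0,0],[-0.6,-3.5,14.2],1],[[0,0,0],[-1.5,-7,13],1],[[0,0,0],[-2.1,-10,12],1],[[0,0,0],[-2.1,-10,12],1],[[0,0,0],[-2.1,-10,12],1]])

```text
time: 30.02
tcp_pos: [0.5358, -0.0226, 0.2755]
ee_rot: [-2.719, -0.001, -0.227]
ft_force: [0.2, 0.5, 0.2]
gripper_width: 0.712
```

```bash
python3 st.py;python3 - <<'E'
from h import *; from geo import *
s=get_state();pose=np.r_[s['tcp_pos'],s['ee_rot']]
im=snap('wrist','w13.png'); snap('top','t13.png'); snap('side','s13.png')
q=wproj(pose,deck2w(ST,[[.0326,.0055,.1]]))[0].astype(int);print(q)
b=cv2.imread('pics/w13.png'); x,y=q[0]-50,q[1]-15;print(x,y)
cv2.imwrite('pics/w13c.png',cv2.resize(b[y:y+60,x:x+100],None,fx=8,fy=8,interpolation=cv2.INTER_CUBIC))
for n in (.124,.088,.04,0): print(n,wproj(pose,deck2w(ST,[[.0326,.0055+.029,n],[.0326,.0055-.029,n],[.0336,.0055,n]])).round(1).tolist())
E
```

```text
t 30.025 w 0.7118880031307693 tcp sln [ -0.5751   2.9355 212.0136] f(l,s,n) [-0.0839  0.534  -0.072 ] mom [-0.3729  0.0025  0.03  ] rot [-0.017  0.012 -0.011]
[315 163]
265 148
0.124 [[280.5, 167.9], [349.5, 168.1], [315.0, 166.8]]
0.088 [[284.8, 161.9], [345.9, 162.0], [315.3, 160.9]]
0.04 [[289.1, 155.7], [342.1, 155.8], [315.6, 154.8]]
0 [[291.9, 151.6], [339.7, 151.7], [315.8, 150.8]]
```

View pics/w13c.png

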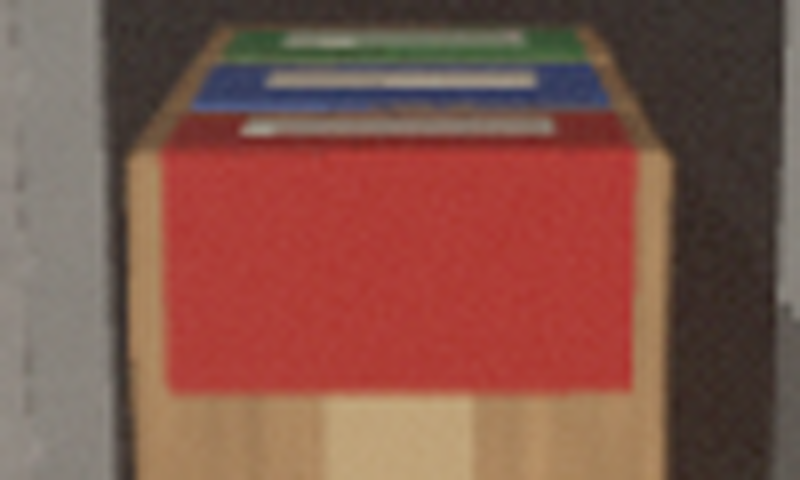

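View pics/w13.png

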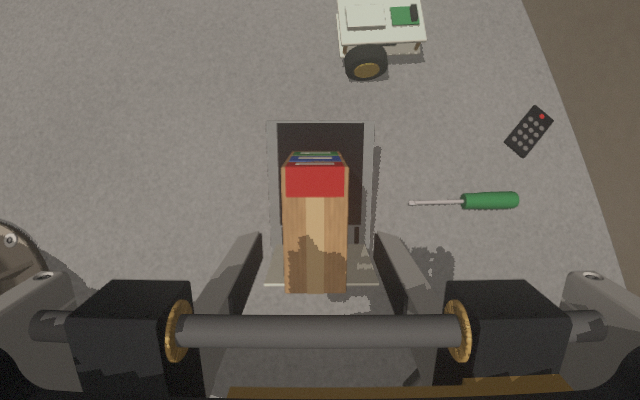

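View pics/s13.png

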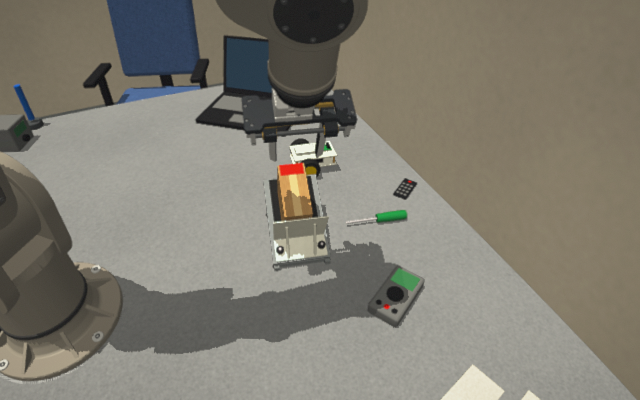

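```bash
python3 -c "
from h import *; print(get_state()['time'],get_state()['qd'].round(3)); print(hand_in())"
```

```text
30.175 [ 0.003 -0.002  0.004  0.002  0.001 -0.     0.005]
the job is handed in; nothing more can be done
None
```

The stand is stocked and handed in at about 30 s of the 67 s allowed, with the green, blue and red cartons stacked in that order and their labels facing up the slope.

- **Green carton:** I gripped it and slid it about 28 mm down the slope to the backstop, pressing it there with about 20 N.
- **Blue carton:** I laid it on the green one short of the backstop, then slid it back and pressed with about 31 N. The downward feel for contact peaked at about 19 N as it touched down, higher than I intended.
- **Red carton:** I laid it on top, touching down at about 3 N, then slid it back and pressed with about 24 N. Checking afterwards, it sat about 1 mm proud of the others. I pushed the blue and red ends back again with the shut fingers, measuring 19 N part-way; the last, slightly harder push was not read.

**Last checks:** in the final wrist picture the three labelled ends line up to within about 0.8 mm, and the stack looks square. The gripper was open, still, and about 9 cm above the top carton. The car, meter and screwdriver appear unmoved in the last side picture; I judged this by eye and did not measure it.

**Unresolved:** the red carton met the backstop about 2.6 mm further down the slope (measured at the gripper) than the blue one. I took this as a small grasp offset and did not confirm the cause.

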